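# Push a painted module down the rail lane onto the scale

## Task

Bring the olive-green module onto the scale by pushing it with the fingertips: straighten it up on the infeed deck, push it gently down the lane between the two guide rails and leave it standing wholly on the scale platform. Its fresh enamel would scratch, so it must never touch either steel rail; do not grip, lift or tip it, and keep off the open connector on its top. Leave the other parts on the bench and the outfeed where they are.

Things in the scene. Friction and masses are not known exactly. Their poses are not given: they have to be found in the camera images.
- station: The in-line weigh station, bolted to the bench: infeed deck, then scale platform, then outfeed deck, all in one line. Origin on the bench on the lane's centre line; x along the lane in the direction of travel, y to the left of travel (away from the robot), z up. Beside the platform on the robot's side is the scale's console (y = -75 to -150 mm, at most 65 high).
- lane_mouth (a point): Point on the infeed deck, on the lane's centre line, where the straight guide rails begin (station x = -60).
- platform_centre (a point): Centre of the top of the stainless scale platform: 200 mm along the lane (station x = 64 to 264) and 128 wide, its top 1 mm below the infeed deck and 1 mm above the outfeed deck, 4 mm gaps between. Axes as the station's.
- platform: The scale platform itself, origin and axes as platform_centre. It does not move. Past it is the grey outfeed deck (station x = 268 to 400 mm, top 68 above the bench).
- infeed: The flat grey polymer infeed deck; origin and axes as the station's. Top 70 mm above the bench, from x = -330 to 60 mm: 260 wide from -330 to -90, 140 wide from there on.
- rail_left: Bare steel guide rail at the left of travel (far from the robot), fixed; origin and axes as the station's. Inner face at y = +65 mm, 6 thick, from 3 to 22 above the infeed deck, straight from x = -60 to 270; at the mouth, from x = -93 to -60, it flares out to about y = 78. Posts and clamps outside it (to y = 115) are no higher than the rail.
- rail_right: The same rail mirrored at the right of travel (near the robot), inner face at y = -65 mm.
- module: Olive-green module, a closed box 150 (x) x 100 (y) x 84 mm high with flat sides, on two nylon skids 138 long. Origin at the centre of its underside, x to its leading end, z up. Starts on the infeed deck's wide part, before the lane, off centre and turned up to 0.3 rad. 0.5 to 0.9 kg; 3 to 6 N slide it, and it stops at once when no longer pushed.
- connector: Open black multi-pin connector, 30 across and 17 high, on top of the module, 18 mm ahead of the middle. Origin at its foot.
- sensor_a: Cream stepped-drum sensor, weighed before, standing on the outfeed deck past the platform (at least 25 mm clear of the platform's far edge); loose. Origin at the centre of its underside. Sensor: flange 74 square, drum 72 across, 93 high.
- sensor_b: Cream stepped-drum sensor standing on the bench beside the left rail; loose. Origin at the centre of its underside. Sensor: flange 74 square, drum 72 across, 93 high.
- sensor_c: Cream stepped-drum sensor standing on the bench beside the left rail, farther down; loose. Origin at the centre of its underside. Sensor: flange 74 square, drum 72 across, 93 high.
- pulley_unit: Olive-green motor with a spoked pulley on a foot bracket, 160 wide and 175 high, standing on the bench well before the infeed; loose. Origin at the centre of its underside.
- hardware_tray: Blue tray of bolts, 90 x 120 x 28 high, on the bench beside the right rail (robot's side); loose. Origin at the centre of its underside.
- screwdriver: Screwdriver lying on the bench before the infeed; loose. Origin at the centre of its underside.

How it is judged:
By the outcome, as a careful person would: the job done as asked, in the order asked, and still so for the second after the job is handed in, with the robot touching nothing.
It also fails if it takes over 64 s, if anything falls off the work surface, if the arm or the gripper's body presses on something with over 40 N, if the wrist force passes 120 N, or if a joint passes its speed limit or range.

## Robot

A 6-joint arm with a two-finger parallel gripper is mounted at the origin on the work surface. World frame = base frame: x ahead of the robot, y to its left, z up, the work surface at z = 0. Lengths are in mm, angles in rad, forces in N, time in s.
With the tool pointing down it reaches from about 225 to 725 mm from the base axis. Payload 3.1 kg.
Tool frame: the origin (TCP) lies at the very end of the fingers, on their centre line; the grasp point (between the pads) lies 19 mm behind it (ctrl.grip_point_offset is the z of the grasp point in the tool frame, in mm); z points along the fingers, y is the direction in which the jaws open and shut (so a half turn about z gives the same grasp; the last joint's range is limited). The gripper opens to 85 mm and grips with 20 to 120 N. Pads are 22 mm wide; open, the fingers measure 114 mm over their backs; the gripper's body (76 mm by 85 mm) begins 54 mm behind the grasp point. The pads swing forward as they close: fully open they stand 13 mm farther back than shut.
Start: joints at [-1.402, 0.048, 0.099, 1.622, 0, 1.443], TCP at [153.527, -502.043, 231.312] pointing down, gripper open.
Joint ranges: [-2.91, 2.91], [-0.99, 1.94], [-1.21, 1.42], [-2.12, 2.29], [-1.49, 1.47], [-3.14, 3.14]. Speed limits (rad/s): [2.79, 2.79, 3.14, 3.14, 3.14, 3.14].

## Interface

Orientations are given as [roll, pitch, yaw] about the fixed x, y, z axes, in that order (R = Rz(yaw) Ry(pitch) Rx(roll)).
In Python, from plant import readout, snapshot, camera_model, workorder, boxes_of, masks_of, ctrl gives the robot as it stands.
- The arm moves only by the tool carry_out, never from a script. Its argument "commands" is a list that holds one entry, the list of rows, each a list of 5 numbers: the shift along the world's x, y, z normalised to -1 to 1, where 1 is 1000 mm, then the turn about the world's z normalised to -1 to 1, where 1 is pi/4 rad, then the opening, from 0 (shut) to 1 (fully open). A call has exactly 8 rows; each row shifts and turns the pose as measured when the row begins; what a row does not reach is not made up. A row lasts 1/12 s, in which the tool goes at most 41.7 mm and 7.16 degrees, less where a joint would pass 70% of its speed; a pose out of reach is approached as far as the arm can. A call with a number of a shift or a turn outside -1 to 1 is refused whole. A call with a gripper value outside its range is refused whole. The fingers move at their own pace and stop on an object; "force" is the grip in N (left out, the last holds). Time passes only in rows, so rows that do not move let the fingers close, or fill a call up. It gives the time, the measured TCP pose, the force and the opening at its end, in the units of the state.
- readout.get_obs(): the state, without advancing time (a new reading comes with each control period).
- snapshot(name): name is "side" or "top"; returns the picture (384x512x3 uint8, blue, green, red); there is no depth.
- camera_model(name): a dict with "K" (3x3 intrinsics, pixels), "rvec" (rotation vector, rad) and "tvec" (3), from world to camera coordinates, as OpenCV has them. Camera axes: x right, y down, z forward; pixel columns grow to the right and rows downward; lengths in mm; the calibration is good to about 2 mm. A picture is of the moment at which its call begins. camera_model takes no time and is no camera call.
- workorder.sign_off(): hands the job in, once; it reports no verdict.
Trained networks look in the newest picture that a camera, given by its name, has taken for a name from the list of things; names that differ only in an ending like _2 or _b are one class to them, and where a whole thing is asked for, a point or a joint stands for the part that bears it (a point fixed in the world has none). Each returns a list of dicts, best first, with "p" (0 to 1); they miss things now and then, are a little off and sometimes report something else, mostly with a low value. They report only what shows in the picture. A call takes as long as a camera call.
- boxes_of(query, camera): "rect" ([centre column, centre row, width, height] in pixels, round what is visible of it).
- masks_of(query, camera): "pixels" (384x512 bool, what is visible of it) and "rect" ([centre column, centre row, width, height] in pixels, round what is visible of it).
The state is a dict: "time": time; "joint_positions": joint angles; "qvel": joint speeds; "joint_torque": joint torques, N m; "eef_pos": TCP position; "tcp_rot": TCP orientation; "contact_force": force on the tool from outside, world axes, zero at the start; "torque": the same for the moment, N m; "opening": opening from 0.0 (shut) to 1.0 (fully open).
Only numpy, scipy, OpenCV 4.12 (cv2) and the standard library are available. Lean on these libraries where they do the work, as an engineer would, in place of code of your own. Each camera call takes 0.05 s, during which the arm holds its last target. There are 200 camera calls.

## Working session

There is one attempt and no reset: what is moved stays moved. The work goes in short steps, Python scripts to look and compute and a tool call to move; the robot and the scene stay as the last step left them, time stands still between calls to the robot, and variables do not carry over. Pictures are saved under pics/ and viewed, about 8 in all and at most 12, crops included, and the job is handed in when it is done.

Besides the shell and the picture viewer there is one more tool, called after ">>>" as a command line: name --argument value ..., lists and objects as JSON in quotes. carry_out: Moves the arm, as the interface text tells. Scaled input: -1 to 1 covers 1000 mm each way for a shift and pi/4 rad each way for a turn. Its arguments: {"type":"object","properties":{"commands":{"type":"array","items":{"type":"array","items":{"type":"array","items":{"type":"number"}}}},"force":{"type":"number"}},"required":["commands"]}

```bash
mkdir -p pics
python3 - <<'E'
from plant import readout, snapshot, camera_model
import cv2
o=readout.get_obs(); print({k:o[k] for k in('time','eef_pos','tcp_rot','contact_force','opening')})
for n in('top','side'):
    cv2.imwrite(f'pics/{n}0.png',snapshot(n)); print(n,camera_model(n))
E
```

```text
{'time': 0.0, 'eef_pos': array([ 153.3965198 , -501.43688511,  230.10211632]), 'tcp_rot': array([-3.13922105e+00, -2.70230364e-04,  2.96792510e-01]), 'contact_force': array([0.43513181, 0.26098226, 0.17518816]), 'opening': 0.9987505190484387}
top {'K': array([[489.36271174,   0.        , 256.9714722 ],
       [  0.        , 489.36271174, 196.54730224],
       [  0.        ,   0.        ,   1.        ]]), 'rvec': array([ 2.18405399, -2.19370782,  0.08567041]), 'tvec': array([   3.29236385,  580.98350306, 1520.80458929])}
side {'K': array([[403.49072292,   0.        , 256.80569862],
       [  0.        , 403.49072292, 189.94907827],
       [  0.        ,   0.        ,   1.        ]]), 'rvec': array([ 0.96929787,  2.38421361, -1.11211633]), 'tvec': array([ 411.62334872, -142.69244491, 1534.99743217])}
```

View pics/top0.png

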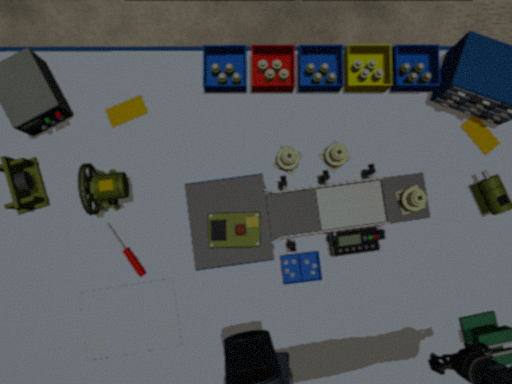

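View pics/side0.png

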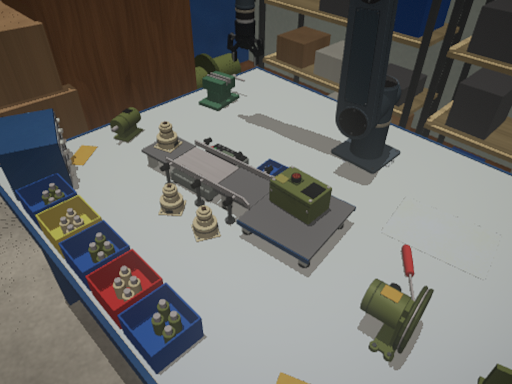

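Run:
```python
import cv2
i=cv2.imread('pics/top0.png')[165:280,180:440]
i=cv2.convertScaleAbs(i,alpha=1.5)
cv2.imwrite('pics/c.png',cv2.resize(i,None,fx=3,fy=3,interpolation=cv2.INTER_CUBIC))
```

```text
(no output)
```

View pics/c.png

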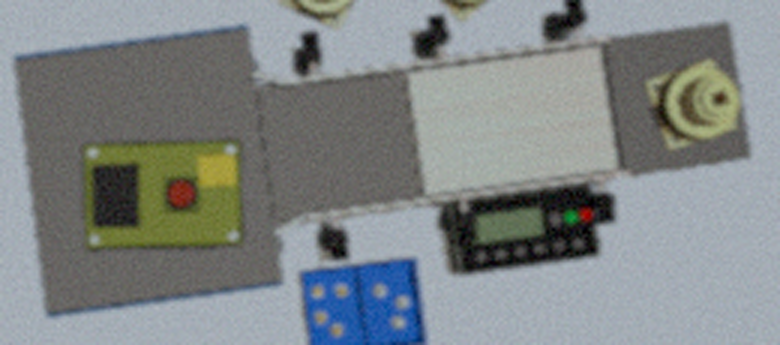

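```bash
cat > h.py <<'E'
import numpy as np, cv2
from scipy.optimize import least_squares, minimize
from plant import readout, snapshot, camera_model, masks_of
C={n:camera_model(n) for n in('top','side')}
def proj(P,n='top'):
    c=C[n]; return cv2.projectPoints(np.float64(P).reshape(-1,1,3),c['rvec'],c['tvec'],c['K'],None)[0][:,0]
def place(p,L):  # local pts at pose x,y,yaw
    L=np.float64(L); c,s=np.cos(p[2]),np.sin(p[2])
    return np.c_[p[0]+c*L[:,0]-s*L[:,1],p[1]+s*L[:,0]+c*L[:,1],L[:,2]]
BOX=np.array([[x,y,z] for x in(-75,75) for y in(-50,50) for z in(72,154)],float)
S=8
def render(p,n):
    h=cv2.convexHull(np.float32((proj(place(p,BOX),n)+.5)*S)).astype(np.int32)
    m=np.zeros((384*S,512*S),np.uint8); cv2.fillConvexPoly(m,h,1)
    return cv2.resize(m.astype(np.float32),(512,384),interpolation=cv2.INTER_AREA)
def mod_fit(p0,cams=('top',)):
    ms={}
    for n in cams:
        snapshot(n); r=masks_of('module',n)
        c0=proj(place(p0,[[0,0,110]]),n)[0]
        r=[k for k in r if np.hypot(*(np.array(k['rect'][:2])-c0))<40]
        if not r: print(n,'missed'); continue
        ms[n]=r[0]['pixels'].astype(np.float32); print(n,r[0]['p'],int(ms[n].sum()))
    f=lambda q:sum(np.abs(render([q[0]*100,q[1]*100,q[2]],n)-m).sum() for n,m in ms.items())
    q0=np.array([p0[0]/100,p0[1]/100,p0[2]])
    r=minimize(f,q0,method='Nelder-Mead',options=dict(initial_simplex=np.vstack([q0,q0+[.12,0,0],q0+[0,.12,0],q0+[0,0,.1]]),xatol=1e-3,fatol=.5))
    q=r.x; return np.array([q[0]*100,q[1]*100,q[2]]),r.fun
def rel(p,st):  # world pose -> station
    c,s=np.cos(st[2]),np.sin(st[2]); d=np.array(p[:2])-st[:2]
    return np.array([c*d[0]+s*d[1],-s*d[0]+c*d[1],(p[2]-st[2]+np.pi)%(2*np.pi)-np.pi])
E
python3 - <<'E'
from h import *
cr=lambda a:(np.float64(a)+.5)/3+[180,165]-.5
L=[[-330,130,70],[-330,-130,70],[-90,130,70],[-90,-130,70],[64,64,69],[264,64,69],[264,-64,69],[64,-64,69],[400,70,68],[400,-70,68]]
I=cr([[17,57],[48,313],[247,27],[281,283],[410,72],[605,42],[619,170],[425,195],[730,22],[748,155]])
f=lambda p:(proj(place(p,L))-I).ravel()
r=least_squares(f,[450,-100,-1.6],x_scale=[100,100,1]); print('station',r.x,np.round(f(r.x).reshape(-1,2),1).tolist())
T=[[-75,50,154],[75,50,154],[75,-50,154],[-75,-50,154]]
J=cr([[84,145],[238,142],[241,245],[88,248]])
g=lambda p:(proj(place(p,T))-J).ravel()
m=least_squares(g,[450,50,-1.6],x_scale=[100,100,1]); print('mod',m.x,np.round(g(m.x),1)); print(rel(m.x,r.x))
p,e=mod_fit(m.x,('top','side')); print(p,e,rel(p,r.x))
p,e=mod_fit(m.x); print(p,e,rel(p,r.x))
c=C['top'];print(-cv2.Rodrigues(c['rvec'])[0].T@c['tvec'])
E
```

```text
station [ 530.72203439 -122.37744154   -1.44132551] [[-0.7, 0.3], [-0.4, 0.0], [0.6, -0.1], [0.8, -0.7], [-1.0, -0.5], [-1.4, 0.9], [0.3, -0.4], [0.0, 0.1], [0.3, -0.2], [1.5, 0.6]]
mod [476.92342421  68.12423727  -1.5504772 ] [-0.3 -0.2  0.7 -0.5  0.6  0.2 -1.   0.5]
[-1.95853154e+02 -2.87527770e+01 -1.09151684e-01]
top 0.79 1782
side 0.67 2387
[477.81941931  68.74495684  -1.55259811] 244.1875 [-1.96352997e+02 -2.77841403e+01 -1.11272592e-01]
top 0.66 1844
[477.64825717  69.77674508  -1.54711126] 58.796875 [-1.97398248e+02 -2.78206563e+01 -1.05785743e-01]
[ 471.91301068   12.36881171 1558.05789114]
```

>>> carry_out --commands '[[[0.0103,0.0234,0,0.157,0.75],[0.0103,0.0234,0,0.157,0.75],[0.0103,0.0234,0,0.157,0.75],[0.0103,0.0234,0,0.157,0.75],[0.0103,0.0234,0,0.157,0.75],[0.0103,0.0234,0,0.157,0.75],[0.0103,0.0234,0,0.157,0.75],[0.0103,0.0234,0,0.157,0.75]]]'

```text
time: 1.07
eef_pos: [235.8, -311.4, 229.1]
tcp_rot: [3.141, 0.001, 1.298]
contact_force: [0.7, -0.4, 0.4]
opening: 0.748
```

>>> carry_out --commands '[[[0.0103,0.0232,0,0.157,0.75],[0.0103,0.0232,0,0.157,0.75],[0.0103,0.0232,0,0.157,0.75],[0.0103,0.0232,0,0.157,0.75],[0.0103,0.0232,0,0.157,0.75],[0.0103,0.0232,0,0.157,0.75],[0.0103,0.0232,0,0.157,0.75],[0.0103,0.0232,0,0.157,0.75]]]'

```text
time: 1.73
eef_pos: [320.5, -116.4, 230.7]
tcp_rot: [3.138, 0.007, 2.298]
contact_force: [1.1, -0.0, 0.4]
opening: 0.752
```

>>> carry_out --commands '[[[0.0103,0.0232,0,0.157,0.75],[0.0103,0.0232,0,0.157,0.75],[0.0103,0.0232,0,0.157,0.75],[0.0103,0.0232,0,0.157,0.75],[0.0103,0.0232,0,0.157,0.75],[0.0103,0.0232,0,0.157,0.75],[0.0103,0.0232,0,0.157,0.75],[0.0103,0.0232,0,0.157,0.75]]]'

```text
time: 2.4
eef_pos: [405.8, 79.9, 232.9]
tcp_rot: [3.137, 0.015, -2.984]
contact_force: [0.7, -0.3, -0.1]
opening: 0.751
```

>>> carry_out --commands '[[[-0.006,-0.0107,-0.01,-0.018,0.75],[-0.006,-0.0107,-0.013,-0.018,0.75],[0,0,-0.02,0,0.75],[0,0,-0.02,0,0.75],[0,0,-0.02,0,0.75],[0,0,-0.02,0,0.75],[0,0,-0.02,0,0.75],[0,0,-0.01,0,0.75]]]'

```text
time: 3.07
eef_pos: [397.7, 64.8, 99.1]
tcp_rot: [3.137, 0.027, -2.995]
contact_force: [-0.4, 0.2, -0.2]
opening: 0.751
```

Run:
```python
from h import *
cv2.imwrite('pics/s1.png',cv2.resize(snapshot('side')[90:300,110:430],None,fx=2.5,fy=2.5))
p,e=mod_fit([477.6,69.5,-1.547],('top',));st=[530.7,-122.4,-1.4413]; print(p,e,rel(p,st))
o=readout.get_obs(); print(o['eef_pos'],o['tcp_rot'],rel([*o['eef_pos'][:2],o['tcp_rot'][2]],st),o['contact_force'])
```

```text
top 0.96 1841
[477.73614548  70.15024057  -1.5520998 ] 56.484375 [-1.97777501e+02 -2.76554733e+01 -1.10799805e-01]
[398.56783389  64.84298648 101.08886108] [ 3.13720531  0.02862573 -2.99469656] [-202.73806044 -106.84626411   -1.55339656] [0.42101397 0.44147888 0.81925609]
```

View pics/s1.png

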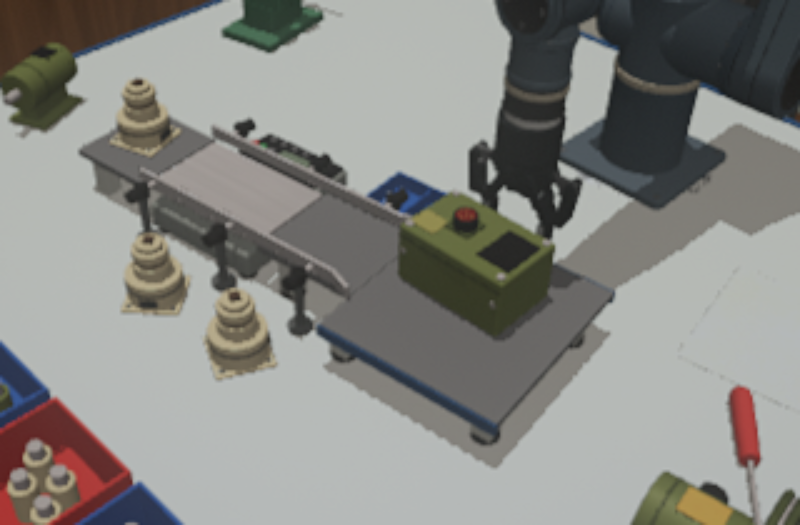

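>>> carry_out --commands '[[[0.005,-0.002,0,-0.012,0.75],[0.005,-0.002,0,-0.012,0.75],[0.005,0.0006,0,0,0.75],[0.005,0.0006,0,0,0.75],[0.005,0.0006,0,0,0.75],[0.005,0.0006,0,0,0.75],[0.005,0.0006,0,0,0.75],[0.005,0.0006,0,0,0.75]]]'

```text
time: 3.88
eef_pos: [442.7, 63.4, 106.2]
tcp_rot: [3.139, 0.029, -3.017]
contact_force: [-4.5, -1.2, 2.1]
opening: 0.75
```

```bash
cat > look.py <<'E'
from h import *
import sys
st=[530.7,-122.4,-1.4413]
o=readout.get_obs(); print('tcp',o['eef_pos'].round(1),o['tcp_rot'].round(3),rel([*o['eef_pos'][:2],o['tcp_rot'][2]],st).round(3),o['contact_force'].round(1))
g=[float(a) for a in sys.argv[1:4]]
c,s=np.cos(st[2]),np.sin(st[2])
p,e=mod_fit([st[0]+c*g[0]-s*g[1],st[1]+s*g[0]+c*g[1],st[2]+g[2]],sys.argv[4].split(',')); print('mod',p.round(2),e,rel(p,st).round(3))
E
python3 look.py -197 -20 -.05 top; python3 look.py -197 -20 -.05 top,side
```

```text
tcp [442.7  63.4 106.2] [ 3.139  0.029 -3.017] [-195.6    -63.285   -1.575] [-4.5 -1.2  2.1]
top 0.97 1412
mod [506.31  71.39  -1.5 ] 439.0 [-1.95318e+02  8.35000e-01 -5.60000e-02]
tcp [444.1  63.5 106.4] [ 3.139  0.032 -3.017] [-195.536  -61.916   -1.575] [-0.8  0.   0.1]
top 0.82 1447
side 0.9 2476
mod [506.18  70.92  -1.43] 579.453125 [-1.94864e+02  6.45000e-01  1.00000e-02]
```

>>> carry_out --commands '[[[-0.01,-0.001,0,0,0.75],[-0.02,-0.003,0,0,0.75],[-0.02,-0.003,0.01,0,0.75],[-0.01,-0.001,0.03,0,0.75],[0,0,0.03,0,0.75],[0,0,0.03,0,0.75],[0,0,0.03,0,0.75],[0,0,0,0,0.75]]]'

```text
time: 4.85
eef_pos: [378.5, 55.8, 239.6]
tcp_rot: [3.138, 0.036, -3.016]
contact_force: [-0.1, 0.4, 2.0]
opening: 0.751
```

```bash
python3 look.py -195 0 0 top; python3 look.py -195 0 0 top;  python3 look.py -195 0 0 side
python3 - <<'E'
from h import *
i=snapshot('top'); 
cv2.imwrite('pics/t2r.png',i)
i=i[165:280,180:440]
cv2.imwrite('pics/t2.png',cv2.resize(cv2.convertScaleAbs(i,alpha=1.5),None,fx=3,fy=3,interpolation=cv2.INTER_CUBIC))
E
```

```text
tcp [378.5  55.8 239.6] [ 3.138  0.036 -3.016] [-196.321 -127.879   -1.575] [-0.1  0.4  2. ]
top 0.95 1815
mod [505.37  72.12  -1.44] 58.46875 [-1.96159e+02 -2.00000e-03  0.00000e+00]
tcp [377.   55.8 235.1] [ 3.137  0.029 -3.016] [-196.565 -129.425   -1.575] [ 0.5 -0.2  0.6]
top 0.77 1747
mod [506.08  71.97  -1.43] 96.375 [-1.95918e+02  6.84000e-01  9.00000e-03]
tcp [375.5  55.8 232.2] [ 3.136  0.023 -3.016] [-196.791 -130.906   -1.575] [ 0.1  0.2 -0.6]
side 0.6 2484
mod [502.93  68.68  -1.43] 121.234375 [-1.9307e+02 -2.8600e+00  1.5000e-02]
```

View pics/t2.png

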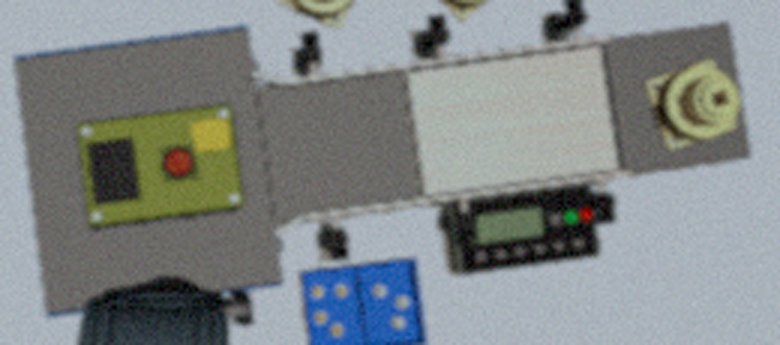

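Run:
```python
from h import *
from scipy.ndimage import map_coordinates, gaussian_filter
g=gaussian_filter(cv2.imread('pics/top0.png').astype(float).sum(2),.8)
# lines: a,b, normal dir
Ls=[((-325,130,70),(-95,130,70)),((-325,-130,70),(-95,-130,70)),((-330,-125,70),(-330,125,70)),((-90,85,70),(-90,125,70)),((-90,-125,70),(-90,-85,70)),
((275,70,68),(395,70,68)),((275,-70,68),(395,-70,68)),((400,-65,68),(400,65,68)),((62,-50,69),(62,50,69)),((266,-50,69),(266,50,69))]
def prof(p,l,off):
    a,b=map(np.array,l); t=np.linspace(0,1,60)[:,None]; P=a+(b-a)*t
    d=(b-a)[:2]/np.hypot(*(b-a)[:2]); n=np.array([-d[1],d[0],0])
    q=lambda o:map_coordinates(g,proj(place(p,P+n*o))[:,::-1].T,order=1).mean()
    return q(off+2)-q(off-2)
st=np.array([530.7,-122.4,-1.4413])
f=lambda q:-sum(abs(prof(st+[q[0],q[1],q[2]/100],l,0)) for l in Ls)
r=minimize(f,[0,0,0],method='Nelder-Mead',options=dict(initial_simplex=[[0,0,0],[3,0,0],[0,3,0],[0,0,1]]))
p=st+r.x/[1,1,100]; print(p,f([0,0,0]),r.fun)
o=np.arange(-8,8.1,.5)
for l in Ls: print(l[0][:2],o[np.argmax([abs(prof(p,l,k)) for k in o])])
```

```text
[ 529.4214757  -121.43897871   -1.44017952] -513.5987829478205 -529.3622683012634
(-325, 130) 4.0
(-325, -130) -2.5
(-330, -125) 0.0
(-90, 85) -1.0
(-90, -125) -1.5
(275, 70) 0.5
(275, -70) -0.5
(400, -65) 0.5
(62, -50) -3.0
(266, -50) 2.5
```

>>> carry_out --commands '[[[0,0.0165,0,-0.125,0.65],[0,0.0165,0,-0.125,0.65],[0,0.0165,0,-0.125,0.65],[0,0.0165,0,-0.125,0.65],[0,0.0165,0,-0.125,0.65],[0,0.0165,0,-0.125,0.65],[0,0.0165,0,-0.125,0.65],[0,0.0165,0,-0.125,0.65]]]'

```text
time: 5.87
eef_pos: [370.1, 189.8, 220.5]
tcp_rot: [-3.137, 0.006, 2.437]
contact_force: [0.4, 0.4, 0.2]
opening: 0.65
```

>>> carry_out --commands '[[[0.016,0,0,-0.125,0.65],[0.016,0,0,-0.125,0.65],[0.016,0,0,-0.125,0.65],[0.016,0,0,-0.125,0.65],[0.016,0,0,-0.125,0.65],[0.016,0,0,-0.125,0.65],[0.016,0,0,-0.12,0.65],[0,0,0,-0.1,0.65]]]'

```text
time: 6.53
eef_pos: [480.5, 193.3, 207.9]
tcp_rot: [-3.119, 0.002, 1.645]
contact_force: [-0.2, 0.9, -0.3]
opening: 0.652
```

>>> carry_out --commands '[[[0.0045,0.0006,0,0.036,0.65],[0.0045,0.0006,-0.01,0.036,0.65],[0,0,-0.02,0,0.65],[0,0,-0.02,0,0.65],[0,0,-0.02,0,0.65],[0,0,-0.02,0,0.65],[0,0,-0.02,0,0.65],[0,0,0,0,0.65]]]'

```text
time: 7.2
eef_pos: [487.9, 193.8, 86.3]
tcp_rot: [-3.109, 0.002, 1.728]
contact_force: [-1.8, -0.7, -1.0]
opening: 0.649
```

```bash
sed -i 's/^st=.*/st=[529.9,-121.8,-1.4405]/' look.py; python3 look.py -196 1 0 top; python3 look.py -196 1 0 top
```

```text
tcp [487.9 193.8  86.3] [-3.109e+00  2.000e-03  1.728e+00] [-318.379   -0.669   -3.115] [-1.8 -0.7 -1. ]
top 0.61 1870
mod [504.79  72.    -1.46] 69.6875 [-1.95415e+02  2.81000e-01 -1.60000e-02]
tcp [490.2 194.4  90.3] [-3.115e+00  2.000e-03  1.726e+00] [-318.681    1.691   -3.116] [-0.6 -0.   0.6]
top 0.66 1718
mod [505.43  72.67  -1.44] 123.234375 [-196.    1.    0.]
```

>>> carry_out --commands '[[[0.001,-0.008,0.004,-0.016,0.65],[0.001,-0.008,0.004,-0.016,0.65],[0.001,-0.008,0,0,0.65],[0.001,-0.008,0,0,0.65],[0.001,-0.008,0,0,0.65],[0.001,-0.008,0,0,0.65],[0.001,-0.008,0,0,0.65],[0.001,-0.008,0,0,0.65]]]'

```text
time: 8.07
eef_pos: [505.7, 128.5, 110.2]
tcp_rot: [-3.135, -0.006, 1.702]
contact_force: [-0.3, 2.3, -1.0]
opening: 0.649
```

```bash
python3 look.py -170 1 0 top; python3 look.py -170 1 0 top
```

```text
tcp [505.7 128.5 110.2] [-3.135 -0.006  1.702] [-251.342    8.503   -3.141] [-0.3  2.3 -1. ]
top 0.86 1679
mod [510.56  35.37  -1.43] 215.1875 [-1.58354e+02  1.24200e+00  7.00000e-03]
tcp [505.9 127.1 110.2] [-3.135e+00 -3.000e-03  1.700e+00] [-249.915    8.571    3.14 ] [ 0.1 -0.7 -0.2]
top missed
mod [508.8   46.89  -1.44] 0.0 [-170.    1.    0.]
```

>>> carry_out --commands '[[[-0.002,0.009,0,0,0.65],[-0.002,0.009,0,0,0.65],[-0.008,0,-0.006,0,0.65],[0,0,-0.006,0,0.65],[0,0,0,0,0.65],[0,0,0,0,0.65],[0,0,0,0,0.65],[0,0,0,0,0.65]]]'

```text
time: 8.93
eef_pos: [493.4, 151.2, 97.8]
tcp_rot: [-3.136, -0.003, 1.705]
contact_force: [-0.3, 0.1, -0.4]
opening: 0.648
```

```bash
python3 - <<'E'
s=open('h.py').read()
s=s.replace("def mod_fit(p0,cams=('top',)):","def mod_fit(p0,cams=('top',),hide=None):").replace("    f=lambda q:sum(np.abs(render([q[0]*100,q[1]*100,q[2]],n)-m).sum()","    W={}\n    for n in ms:\n        w=np.ones((384,512),np.uint8)\n        if hide is not None: cv2.fillConvexPoly(w,cv2.convexHull(proj(hide,n).astype(np.float32)).astype(np.int32),0)\n        W[n]=w\n    f=lambda q:sum((W[n]*np.abs(render([q[0]*100,q[1]*100,q[2]],n)-m)).sum()")
open('h.py','w').write(s)
s=open('look.py').read()
s=s.replace("sys.argv[4].split(',')","sys.argv[4].split(','),hide").replace("p,e=","t=rel([*o['eef_pos'][:2],0],st)\nhide=place(st,[[t[0]+a,b,154] for a in(-200,50) for b in(-150,150)])\np,e=")
open('look.py','w').write(s)
E
for i in 1 2 3; do python3 look.py -162 1 0 top; done
```

```text
tcp [493.4 151.2  97.8] [-3.136e+00 -3.000e-03  1.705e+00] [-275.438   -0.74    -3.138] [-0.3  0.1 -0.4]
top missed
mod [509.84  38.96  -1.44] 0.0 [-162.    1.    0.]
tcp [493.5 151.   97.9] [-3.137e+00 -3.000e-03  1.704e+00] [-275.251   -0.633   -3.138] [ 0.2 -0.4 -0.6]
top 0.77 1869
mod [510.13  38.8   -1.45] 47.296875 [-1.61809e+02  1.26300e+00 -9.00000e-03]
tcp [493.5 150.9  97.9] [-3.137e+00 -3.000e-03  1.704e+00] [-275.113   -0.659   -3.139] [ 1.1 -0.   0.2]
top 0.82 1855
mod [510.64  39.45  -1.45] 39.25 [-1.62385e+02  1.85200e+00 -7.00000e-03]
```

>>> carry_out --commands '[[[0.0005,-0.008,-0.001,0,0.65],[0.0005,-0.008,-0.001,0,0.65],[0.0005,-0.008,-0.001,0,0.65],[0.0005,-0.008,-0.001,0,0.65],[0.0005,-0.008,-0.001,0,0.65],[0.0005,-0.008,-0.001,0,0.65],[0.0005,-0.008,-0.001,0,0.65],[0.0005,-0.008,-0.001,0,0.65]]]'

```text
time: 9.9
eef_pos: [498.8, 85.4, 91.6]
tcp_rot: [3.141, -0.013, 1.707]
contact_force: [-0.6, 6.2, 4.7]
opening: 0.652
```

```bash
for i in 1 2; do python3 look.py -122 1 0 top; done
```

```text
tcp [498.8  85.4  91.6] [ 3.141 -0.013  1.707] [-209.525   -3.91    -3.136] [-0.6  6.2  4.7]
top 0.67 1649
mod [514.55  -3.33  -1.44] 89.578125 [-1.19458e+02  1.71000e-01 -4.00000e-03]
tcp [498.8  83.7  91.3] [-3.141 -0.01   1.705] [-207.823   -4.125   -3.138] [-0.7  0.   0.9]
top 0.77 1486
mod [513.85  -2.39  -1.43] 34.265625 [-1.2048e+02 -4.0000e-01  1.0000e-02]
```

>>> carry_out --commands '[[[0.0013,-0.008,0.0005,0,0.65],[0.0013,-0.008,0.0005,0,0.65],[0.0013,-0.008,0,0,0.65],[0.0013,-0.008,0,0,0.65],[0.0013,-0.008,0,0,0.65],[0.0013,-0.008,0,0,0.65],[0.0013,-0.008,0,0,0.65],[0.0013,-0.008,0,0,0.65]]]'

```text
time: 10.77
eef_pos: [507.7, 20.5, 91.5]
tcp_rot: [-3.138, -0.019, 1.712]
contact_force: [-0.9, 4.6, 2.4]
opening: 0.65
```

```bash
for i in 1 2; do python3 look.py -58 0 0 top; done
```

```text
tcp [507.7  20.5  91.5] [-3.138 -0.019  1.712] [-144.028   -3.522   -3.131] [-0.9  4.6  2.4]
top 0.66 1171
mod [523.08 -66.04  -1.41] 232.953125 [-5.6175e+01  4.8600e-01  2.9000e-02]
tcp [508.   18.9  91.4] [-3.138 -0.015  1.709] [-142.303   -3.433   -3.134] [-0.2  0.   0. ]
top 0.97 1226
mod [523.96 -68.51  -1.44] 200.265625 [-5.3614e+01  1.0330e+00  3.0000e-03]
```

>>> carry_out --commands '[[[0.0011,-0.008,0,-0.0015,0.65],[0.0011,-0.008,0,-0.0015,0.65],[0.0011,-0.008,0,-0.0015,0.65],[0.0011,-0.008,0,-0.0015,0.65],[0.0011,-0.008,0,-0.0015,0.65],[0.0011,-0.008,0,-0.0015,0.65],[0.0011,-0.008,0,-0.0015,0.65],[0.0011,-0.008,0,-0.0015,0.65]]]'

```text
time: 11.63
eef_pos: [515.9, -43.5, 91.6]
tcp_rot: [-3.137, -0.026, 1.706]
contact_force: [-1.1, 4.4, 1.7]
opening: 0.648
```

```bash
python3 look.py 8 0 0 top;python3 look.py 8 0 0 side
python3 - <<'E'
from h import *
a=snapshot('top')[165:280,180:440]; b=snapshot('side')[60:230,140:400]
cv2.imwrite('pics/m3.png',cv2.vconcat([cv2.resize(cv2.convertScaleAbs(a,alpha=1.5),(576,255),interpolation=cv2.INTER_CUBIC),cv2.resize(b,(576,340))]))
E
```

```text
tcp [515.9 -43.5  91.6] [-3.137 -0.026  1.706] [-79.446  -3.711  -3.137] [-1.1  4.4  1.7]
top 0.66 820
mod [ 531.03 -129.5    -1.42] 559.65625 [7.777 0.118 0.02 ]
tcp [516.2 -45.2  91.5] [-3.137 -0.022  1.704] [-77.712  -3.667  -3.139] [-1.   0.   0.2]
side 0.89 1592
mod [ 533.28 -131.87   -1.49] 54.53125 [10.429  2.044 -0.046]
```

View pics/m3.png

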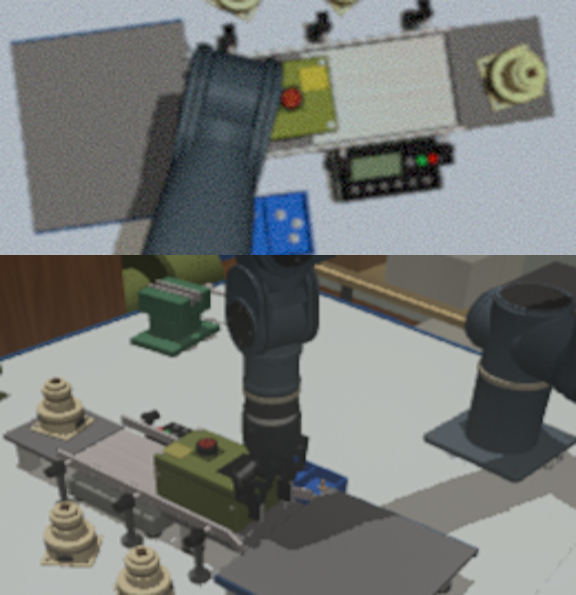

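>>> carry_out --commands '[[[0.0011,-0.008,0,-0.0008,0.65],[0.0011,-0.008,0,-0.0008,0.65],[0.0011,-0.008,0,-0.0008,0.65],[0.0011,-0.008,0,-0.0008,0.65],[0.0011,-0.008,0,-0.0008,0.65],[0.0011,-0.008,0,-0.0008,0.65],[0.0011,-0.008,0,-0.0008,0.65],[0.0011,-0.008,0,-0.0008,0.65]]]'

```text
time: 12.6
eef_pos: [524.1, -104.1, 92.7]
tcp_rot: [-3.138, -0.037, 1.709]
contact_force: [-0.3, 3.5, 1.8]
opening: 0.648
```

```bash
sed -i 's/(-200,50)/(-200,float(sys.argv[5]) if len(sys.argv)>5 else 50)/' look.py; python3 look.py 73 0 0 side;  python3 look.py 73 0 0 top 90
```

```text
tcp [ 524.1 -104.1   92.7] [-3.138 -0.037  1.709] [-18.298  -3.418  -3.134] [-0.3  3.5  1.8]
side 0.84 1526
mod [ 540.73 -192.65   -1.49] 57.96875 [ 7.1652e+01  1.5350e+00 -4.8000e-02]
tcp [ 524.4 -105.8   92.6] [-3.138 -0.034  1.707] [-16.573  -3.408  -3.136] [ 0.  -0.4 -0.1]
top missed
mod [ 539.38 -194.18   -1.44] 0.0 [73.  0.  0.]
```

Run:
```python
from h import *
a=snapshot('top')[165:250,250:420]
cv2.imwrite('pics/m4r.png',a)
cv2.imwrite('pics/m4.png',cv2.resize(cv2.convertScaleAbs(a,alpha=1.5),None,fx=4.7,fy=4.7,interpolation=cv2.INTER_CUBIC))
```

```text
(no output)
```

View pics/m4.png

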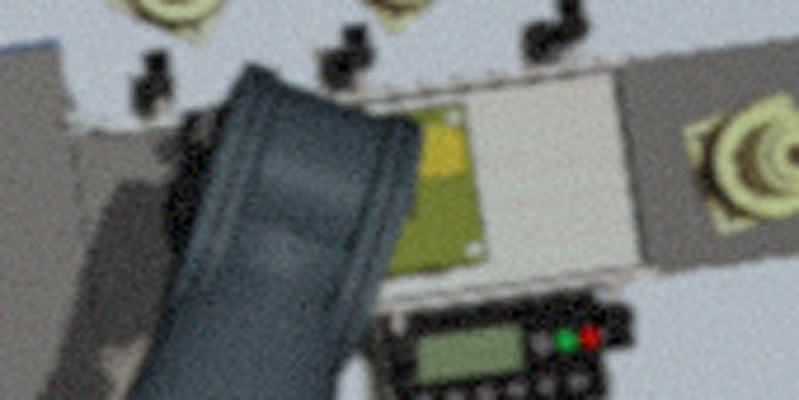

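Run:
```python
from h import *
cr=lambda a:(np.float64(a)+.5)/4.7+[250,165]-.5
st=[529.9,-121.8,-1.4405]
T=[[75,50,154],[75,-50,154]]; J=cr([[466,105],[488,262]])
m=least_squares(lambda p:(proj(place(p,T))-J).ravel(),[540,-190,-1.44],x_scale=[100,100,1]); print(rel(m.x,st),m.cost)
o=readout.get_obs(); print(rel([*o['eef_pos'][:2],0],st),o['eef_pos'])
```

```text
[ 7.35703895e+01  1.56659422e+00 -9.56198062e-03] 0.2671628166287291
[-18.04588634  -3.40110769   1.4405    ] [ 524.18305676 -104.34897976   92.66734727]
```

>>> carry_out --commands '[[[0.0011,-0.008,0,0,0.65],[0.0011,-0.008,0,0,0.65],[0.0011,-0.008,0,0,0.65],[0.0011,-0.008,0,0,0.65],[0.0011,-0.008,0,0,0.65],[0.0011,-0.008,0,0,0.65],[0.0011,-0.008,0,0,0.65],[0.0011,-0.008,0,0,0.65]]]'

```text
time: 13.52
eef_pos: [532.1, -168.2, 91.9]
tcp_rot: [-3.136, -0.044, 1.714]
contact_force: [-1.1, 2.8, 0.2]
opening: 0.651
```

```bash
python3 look.py 135 0 0 side;  python3 look.py 135 0 0 top 90
```

```text
tcp [ 532.1 -168.2   91.9] [-3.136 -0.044  1.714] [46.257 -3.889 -3.129] [-1.1  2.8  0.2]
side 0.86 1378
mod [ 555.53 -255.     -1.58] 73.203125 [135.396   8.104  -0.142]
tcp [ 532.4 -169.7   92. ] [-3.136 -0.042  1.712] [47.856 -3.795 -3.131] [ 0.1 -1.   0.1]
top 0.45 141
mod [ 459.44 -179.66   -1.07] 140.0 [ 48.211 -77.38    0.367]
```

Run:
```python
from h import *
a=snapshot('top')[165:250,250:420]; b=snapshot('side')[90:190,150:350]
cv2.imwrite('pics/m5.png',cv2.vconcat([cv2.resize(cv2.convertScaleAbs(a,alpha=1.5),(600,300),interpolation=cv2.INTER_CUBIC),cv2.resize(b,(600,300),interpolation=cv2.INTER_CUBIC)]))
```

```text
(no output)
```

View pics/m5.png

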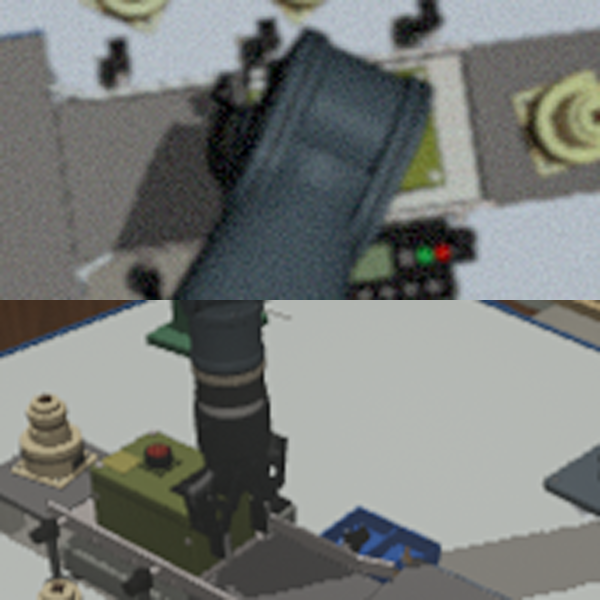

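>>> carry_out --commands '[[[0.0008,-0.006,0,-0.005,0.65],[0.0008,-0.006,0,-0.005,0.65],[0.0008,-0.006,0,0,0.65],[0.0007,-0.005,0,0,0.65],[0,0,0,0,0.65],[-0.001,0.01,0,0,0.65],[-0.002,0.02,0,0,0.65],[-0.003,0.025,0,0,0.65]]]'

```text
time: 14.48
eef_pos: [530.3, -139.3, 92.4]
tcp_rot: [-3.138, -0.041, 1.7]
contact_force: [-0.4, 0.5, -0.3]
opening: 0.652
```

>>> carry_out --commands '[[[-0.003,0.025,0.005,0,0.65],[-0.001,0.01,0.03,0,0.65],[0,0,0.035,0,0.65],[0,0,0.035,0,0.65],[-0.02,0.03,0.03,0,0.65],[-0.02,0.035,0,0,0.65],[-0.02,0.035,0,0,0.65],[-0.02,0.035,0,0,0.65]]]'

```text
time: 15.15
eef_pos: [445.6, 31.0, 225.3]
tcp_rot: [-3.137, -0.033, 1.692]
contact_force: [0.9, 0.8, -0.0]
opening: 0.645
```

>>> carry_out --commands '[[[-0.02,0.035,0,0,0.65],[-0.02,0.035,0,0,0.65],[-0.02,0.035,0,0,0.65],[-0.02,0.035,0,0,0.65],[0,0,0,0,0.65],[0,0,0,0,0.65],[0,0,0,0,0.65],[0,0,0,0,0.65]]]'

```text
time: 15.82
eef_pos: [358.5, 181.6, 229.2]
tcp_rot: [3.13, -0.029, 1.703]
contact_force: [-0.9, -0.1, -0.3]
opening: 0.649
```

```bash
for i in 1 2; do python3 look.py 164 0 0 top; done; python3 look.py 164 0 0 side
python3 - <<'E'
from h import *
a=snapshot('top')[165:250,250:420]; b=snapshot('side')[90:190,150:350]
cv2.imwrite('pics/m6.png',cv2.vconcat([cv2.resize(cv2.convertScaleAbs(a,alpha=1.5),(600,300),interpolation=cv2.INTER_CUBIC),cv2.resize(b,(600,300),interpolation=cv2.INTER_CUBIC)]))
E
```

```text
tcp [358.5 181.6 229.2] [ 3.13  -0.029  1.703] [-323.101 -130.565   -3.14 ] [-0.9 -0.1 -0.3]
top 0.88 1962
mod [ 552.49 -276.08   -1.43] 76.859375 [1.55904e+02 2.35200e+00 1.20000e-02]
tcp [358.8 181.1 229.1] [ 3.13  -0.029  1.701] [-322.597 -130.329    3.141] [-0.5  0.3  0. ]
top 0.93 1918
mod [ 552.06 -276.69   -1.44] 85.59375 [1.56458e+02 1.85100e+00 1.00000e-03]
tcp [358.7 181.1 228.9] [ 3.131 -0.029  1.701] [-322.561 -130.355    3.141] [ 0.7 -0.9 -0.4]
side 0.8 1820
mod [ 549.3  -281.72   -1.48] 126.9375 [ 1.61086e+02 -1.54400e+00 -4.00000e-02]
```

View pics/m6.png

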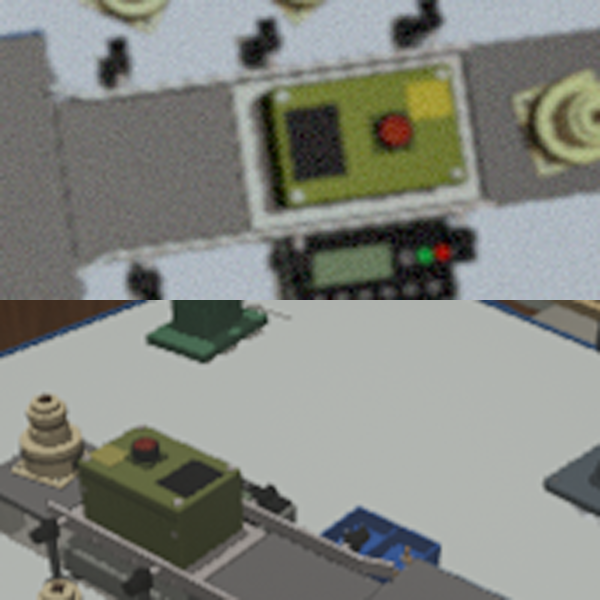

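The module stands wholly on the platform: a white strip of platform shows behind it at about (255,150), and there are clear gaps to both rails. The sensor and tray haven't moved, and the arm is well clear.

```bash
python3 -c "
from plant import workorder; print(workorder.sign_off())"
```

```text
the job is handed in; nothing more can be done
None
```

The olive-green module is standing wholly on the scale platform, and I have handed the job in at about 16 s of the 64 s allowed.

- **How it was done:** I straightened and centred the module with a two-fingertip push on its robot-side face. Then I pushed its trailing end down the lane in short steps of about 8 mm, and drew the arm back clear. Contact forces read after each move were about 6 to 8 N at most. It was not gripped or lifted, and the connector was not touched.
- **Final position:** The top camera put the module's centre about 156 mm along the lane; anything from 139 to 189 mm counts as wholly on the platform. It read about 2 mm left of the centre line and turned 0.00 to 0.01 rad, which leaves about 12 mm clear of the nearer rail.
- **Other parts:** In the last picture the sensor on the outfeed and the blue tray look unmoved. The rest of the bench was not near the path, and I did not re-measure it.
- **Checks that disagreed:** The side camera gave 161 mm along the lane, 1.5 mm right of centre and -0.04 rad. Its angle readings during the push, up to -0.14 rad, came from a partly hidden view and did not match the top pictures. Both final readings still put the module wholly on the platform and clear of the rails.
- **Less certain:** The arm hid part of the module in the lane, so rail clearance there rests on partial top views, all of which showed a gap on both sides.

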